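# Tilted reference frame of the tomography sensor

### The arm

A 7-joint arm with a two-finger parallel gripper is mounted at the origin on the work surface. World frame = base frame: x ahead of the robot, y to its left, z up, the work surface at z = 0. Lengths are in mm, angles in rad, forces in N, time in s.
With the tool pointing down it reaches from about 400 to 875 mm from the base axis. Payload 6.5 kg.
Tool frame: the origin (TCP) lies midway between the tips of the shut fingers; the grasp point (between the pads) lies 19 mm behind it; z points along the fingers, y is the line along which they close (so a half turn about z gives the same grasp; the last joint's range is limited). The gripper opens to 85 mm and grips with 20 to 120 N. Pads are 22 mm wide; open, the fingers measure 114 mm over their backs; the gripper's body (76 mm by 85 mm) begins 54 mm behind the grasp point. The pads swing forward as they close: fully open they stand 13 mm farther back than shut.
Start: joints at [-1.227, 0.536, -0.004, 1.538, 0.003, 1.067, -0.071], TCP at [258.972, 596.174, 208.09] pointing down, gripper open.
Joint ranges: [-2.7, 2.7], [-0.37, 2.16], [-1.27, 1.26], [0.24, 2.4], [-1.31, 4.45], [0.19, 1.91], [-2.76, 2.76]. Speed limits (rad/s): [2.39, 2.39, 3.14, 3.14, 3.14, 3.14, 3.14].

### API

Orientations are given as a unit quaternion [x, y, z, w].
In Python, from bench import ctrl gives the robot as it stands.
- The arm moves only by the shell command python3 -m creep 'ROWS' [OPENING] [FORCE]. ROWS is JSON, a list of rows, each an object of numbers: "x", "y", "z": the shift along the tool's x, y, z in m; "rx", "ry", "rz": the turn, a rotation vector about the tool's x, y, z in rad. In form: [{"x": .., "y": .., "z": .., "rx": .., "ry": .., "rz": ..}, ...]. A call has 1 to 8 rows; each row shifts and turns the commanded pose from where the row before left it, along the tool's axes as they then stand; what a row does not reach is not made up. A row lasts 1/12 s, in which the tool goes at most 41.7 mm and 7.16 degrees, less where a joint would pass 70% of its speed; a pose out of reach is approached as far as the arm can. A call with a gripper value outside its range is refused whole. OPENING is the closure, from 0 (fully open) to 1 (shut), set as the call begins (- or left out, the last holds). The fingers move at their own pace and stop on an object; FORCE is the grip in N (left out, the last holds). Time passes only in rows, so rows that do not move let the fingers close. It gives the time, the measured TCP pose, the force, the opening and the grip force at its end, in the units of the state.
- ctrl.get_obs(): the state, without advancing time (a new reading comes with each control period).
- ctrl.grab_frame(name): name is "side" or "top" or "wrist"; returns (picture, depth): 420x560x3 uint8, red, green, blue; 420x560 float32, mm along the optical axis (not along the pixel's ray), 0 where there is no reading.
- ctrl.camera_model(name): a dict with "vfov" (degrees; the focal length in pixels is half the picture's height over the tangent of half this angle, whatever the lens; pixels are square), "cx", "cy" (the principal point, pixels), "D" ([k1, k2, p1, p2, k3] as OpenCV has them; the pictures are not rectified), "rvec" (rotation vector, rad) and "tvec" (3), from world to camera coordinates, as OpenCV has them. Camera axes: x right, y down, z forward; pixel columns grow to the right and rows downward; lengths in mm; the calibration is good to about 2 mm. A picture is of the moment at which its call begins: read the wrist's pose just before it. camera_model takes no time and is no camera call; for the wrist camera it gives the pose at the moment of the call.
- ctrl.hand_in(): hands the job in; it is judged then, once.
Trained networks look in the newest picture that a camera, given by its name, has taken for a name from the list of things; names that differ only in an ending like _2 or _b are one class to them, and where a whole thing is asked for, a point or a joint stands for the part that bears it (a point fixed in the world has none). Each returns a list of dicts, best first, with "p" (0 to 1); they miss things now and then, are a little off and sometimes report something else, mostly with a low value. They report only what shows in the picture. A call takes as long as a camera call. They do not tell look-alikes from the thing itself.
- ctrl.find_in(camera, query): "extent" ([centre column, centre row, width, height] in pixels, round what is visible of it).
- ctrl.silhouettes(camera, query): "pixels" (420x560 bool, what is visible of it) and "extent" ([centre column, centre row, width, height] in pixels, round what is visible of it).
- ctrl.spot_point(camera, query): "point" ([column, row] in pixels: a listed point, or the origin of a listed thing).
The state is a dict: "time_s": time; "qpos": joint angles; "joint_vel": joint speeds; "effort": joint torques, N m; "tool_pos": TCP position; "orientation": TCP orientation; "ft_force": force on the tool from outside, world axes, zero at the start; "wrist_torque": the same for the moment, N m; "width": finger opening in mm; "gripper_force": force on a finger pad.
Only numpy, scipy, OpenCV 4.12 (cv2) and the standard library are available. Lean on these libraries where they do the work, as an engineer would, in place of code of your own. Each camera call takes 0.05 s, during which the arm holds its last target. There are 200 camera calls.

### The job

Take the tilted reference frame of the tomography sensor: with its lever, tilt the clear vessel to 30 degrees towards the side its scale runs to (the robot's left) so that the ball inside rolls to the low wall, and let go. While it stands at that angle press the record button on the flat white recorder fully down, then bring the vessel back upright and let go. The ball stays in the vessel and the other things on the desk are left where they are.

Things in the scene. Friction and masses are not known exactly. Their poses are not given: they have to be found in the camera images.
- stand: fixed aluminium stand: base plate 240 x 200 x 12 mm, two upright cheeks (10 mm thick, 70 wide, tops 170 above the desk) centred 95 mm either side along its x, carrying the vessel between them on trunnions. Origin: centre of the underside. x along the tilt axis, away from the lever side (robot's side); y level, the side the vessel is tilted to; z up. Yawed up to 0.35 rad either way
- dial (a point): centre, on the tilt axis, of the white graduated disc, 170 mm across, fixed on the outside of the stand's far (+x) cheek. A steel pointer turns over it with the vessel. A mark every 5 degrees from 10 on one side to 60 on the other; long bold marks at 0 (straight up), 30 and 60
- lever_arm (a point): top of the lever's flat steel arm (18 mm wide, 8 mm thick), which stands on the trunnion outside the near (-x) cheek and joins the grip's far end. It lies 39 mm from the grip's centre along the grip and 10 mm above its centre line; all else around and above the grip is free
- pivot (a point): point on the tilt axis (level, along the stand's x) midway between the cheeks, 140 mm above the desk; axes those of the stand
- tilt (a joint): tilt of the vessel, rad: 0 = upright, growing as its top leans towards the stand's +y (a turn about the stand's -x axis); 30 degrees = 0.524. Stops at -0.2 and 1.05. The trunnions are stiff: it stays at any angle where it is left and takes about 5 to 7 N at the lever's grip to turn. It starts anywhere from -0.08 to 0.08
- grip (a point): centre of the lever's black hand grip, a plain round bar 24 mm thick, 70 mm long, parallel to the tilt axis. The lever turns with the vessel, straight up when it is upright; this point is then 150 mm from the pivot along the stand's -x and 125 mm above it, and swings on a 125 mm radius. Axes turn with the vessel: x along the grip, away from the robot; z outwards along the lever
- vessel_floor (a point): centre of the vessel's inner floor, 70 mm below the pivot when upright. The vessel is a clear tube, 120 mm outside, 112 inside, with a clear flange 150 mm across at each end, copper strips, brass connectors and a 12 mm drain hole here; its open top is 142 mm above this point. Axes turn with the vessel: z along the tube to its mouth, y to the side that becomes the low side
- ball_center (a point): centre of the loose black ball, 50 mm across, 0.1 to 0.2 kg, loose inside the vessel: it starts seated on the drain hole in the floor's centre and rolls off it when the tilt passes about 14 degrees
- recorder: fixed flat white recorder, 150 x 200 mm and 26 mm high (36 mm along its far edge), rows of brass connectors on its two short sides; it stands to the left or the right of the stand. Origin: centre of its underside; x across its 150 mm depth, away from the robot; z up
- record_top (a point): centre of the top of the recorder's only push button, a black round cap 28 mm across in a grey housing, pressed straight down
- record (a joint): travel of the push button in m: 0 = up, 0.006 = fully down (takes 5 N); it springs back when let go
- phantom_tray: fixed black foam-lined tray, 150 x 200 x 35 mm, with spare test rods and small balls (up to 50 mm high); bystander, on the other side of the stand from the recorder. Origin: centre of its underside
- module_a: loose blue electronics module 75 x 45 x 24 mm, bystander; origin at the centre of its underside
- module_b: second loose blue module of the same size, bystander; origin at the centre of its underside
- screwdriver: loose screwdriver lying on the desk, about 200 mm long, bystander; origin at its underside, x along it
- mug: loose white mug, 80 mm across, 95 mm high, bystander; origin at the centre of its underside
Things that resemble listed ones, but are neither listed nor needed, are in the scene too. What is shaped like the part that bears ball_center but green is not meant.

How it is judged (in metres and radians):
On the way, in this order (a step that is already met when the one before it is completed fails the run):
1. the vessel stands at 30 degrees (within 3) for half a second, nothing touching the lever, with the ball at its low wall (value of joint tilt between 0.471 and 0.576 rad and y of ball_center in the frame of vessel_floor above 0.02 m and velocity of joint tilt between -0.03 and 0.03 rad/s and contact force between the fingers and stand below 0.3 N), for 0.5 s.
2. the record button is pressed fully down while the vessel still stands at 30 degrees (within 3) (value of joint tilt between 0.471 and 0.576 rad and y of ball_center in the frame of vessel_floor above 0.02 m and value of joint record above 0.0045 m), for 0.1 s.
At the end, for the whole second after the job is handed in: The vessel stands still and upright within 3 degrees, let go, with the ball on its floor, and the record button is up again (value of joint tilt between -0.052 and 0.052 rad and velocity of joint tilt between -0.02 and 0.02 rad/s and value of joint record below 0.002 m and distance between ball_center and vessel_floor below 0.06 m); the robot touches nothing.
It fails at once if the ball leaves the vessel (distance between ball_center and vessel_floor above 0.15 m).
It fails at once if a bystander (module, screwdriver or mug) is moved more than 25 mm (distance of any of module_a, module_b, screwdriver, mug from where it was at the start of the episode above 0.025 m).
It also fails if it takes over 58 s, if anything falls off the work surface, if the arm or the gripper's body presses on something with over 40 N, if the wrist force passes 120 N, or if a joint passes its speed limit or range.

## Working session

There is one attempt and no reset: what is moved stays moved. The work goes in short steps, Python scripts to look and compute and a shell command to move; the robot and the scene stay as the last step left them, time stands still between calls to the robot, and variables do not carry over. Pictures are saved under pics/ and viewed, at most 10 in all, crops included, and the job is handed in when it is done.

```bash
mkdir -p pics
cat > h.py <<'E'
import numpy as np, cv2
from scipy.spatial.transform import Rotation as R
from bench import ctrl
def cam(n):
    m=ctrl.camera_model(n); f=210/np.tan(np.radians(m["vfov"])/2)
    K=np.array([[f,0,m["cx"]],[0,f,m["cy"]],[0,0,1.]]); return K,np.array(m["D"],float),cv2.Rodrigues(np.array(m["rvec"],float))[0],np.array(m["tvec"],float).ravel()
def w(c,px,d):
    K,D,Rm,t=c; p=cv2.undistortPoints(np.array([[px]],float),K,D).ravel()
    return Rm.T@(np.array([p[0],p[1],1])*d-t)
def wz(c,px,z):  # ray meets height z
    K,D,Rm,t=c; o=-Rm.T@t; r=w(c,px,1.)-o; return o+r*(z-o[2])/r[2]
def proj(c,P):
    K,D,Rm,t=c; return cv2.projectPoints(np.array(P,float).reshape(-1,1,3),cv2.Rodrigues(Rm)[0],t,K,D)[0].reshape(-1,2)
E
python3 - <<'E'
from h import *
ims=[]
for n in("side","top"):
    im,d=ctrl.grab_frame(n); ims.append(im); np.save(n+"_d.npy",d); c=cam(n)
    cv2.imwrite(f"pics/{n}0.png",cv2.resize(im[:,:,::-1],(800,600)))
    print(n,"campos",(-c[2].T@c[3]).round(),"fwd",c[2][2].round(2))
    for q in("grip","lever_arm","dial","pivot","record_top","ball_center","stand","recorder","mug","screwdriver","module_a","phantom_tray"):
        for r in ctrl.spot_point(n,q)[:3]:
            p=r["point"]; u,v=int(round(p[0])),int(round(p[1])); dd=d[min(max(v,0),419),min(max(u,0),559)]
            print(q,round(r["p"],2),np.round(p),w(c,p,dd).round() if dd else None)
o=ctrl.get_obs();print(o["time_s"],o["tool_pos"],o["orientation"])
E
```

```text
side campos [ -67. -987.  961.] fwd [ 0.41  0.75 -0.52]
grip 0.92 [267. 203.] [472.  63. 267.]
grip 0.23 [274. 328.] [ 395. -129.   -4.]
lever_arm 0.6 [278. 198.] [506.  66. 273.]
lever_arm 0.58 [374. 374.] [ 517. -405.   33.]
dial 0.72 [280. 403.] [ 285. -367.   24.]
dial 0.61 [349. 224.] [709.  -5. 172.]
pivot 0.84 [314. 233.] [586.  -5. 176.]
pivot 0.31 [279. 197.] [509.  65. 277.]
record_top 0.43 [238. 216.] [512. 363.  49.]
record_top 0.36 [195. 202.] [425. 564.  21.]
ball_center 0.76 [326. 304.] [ 544. -153.   41.]
ball_center 0.68 [263. 287.] [423. -11.  42.]
ball_center 0.51 [365. 289.] [ 675. -154.   46.]
stand 0.68 [314. 268.] [622.  33.  10.]
recorder 0.75 [251. 221.] [556. 350.  22.]
mug 0.56 [192. 202.] [414. 573.  20.]
screwdriver 0.58 [275. 328.] [ 397. -134.    1.]
module_a 0.54 [237. 271.] [393. 110.  26.]
phantom_tray 0.79 [375. 374.] [ 522. -405.   32.]
top campos [ 324.  109. 1583.] fwd [ 0.15 -0.01 -0.99]
grip 0.58 [295. 230.] [478.  71. 280.]
lever_arm 0.62 [291. 217.] [532.  83. 167.]
lever_arm 0.34 [203. 225.] [514. 383.  40.]
dial 0.89 [306. 161.] [716.  38. 170.]
pivot 0.72 [305. 193.] [622.  37. 122.]
record_top 0.4 [208. 225.] [514. 367.  49.]
ball_center 0.72 [353. 184.] [ 673. -132.   49.]
ball_center 0.64 [309. 255.] [420.  15.  41.]
ball_center 0.56 [354. 216.] [ 560. -138.   47.]
stand 0.83 [301. 202.] [599.  49.  74.]
stand 0.33 [295. 217.] [516.  73. 274.]
recorder 0.8 [209. 213.] [558. 368.  24.]
recorder 0.51 [294. 219.] [512.  75. 271.]
mug 0.9 [140. 252.] [412. 573. 100.]
screwdriver 0.63 [353. 265.] [ 392. -141.    5.]
module_a 0.85 [413. 297.] [ 289. -342.   27.]
module_a 0.65 [205. 224.] [515. 374.  47.]
module_a 0.53 [276. 257.] [412. 129.  24.]
phantom_tray 0.56 [418. 227.] [ 530. -359.   40.]
1.3 [258.9807518  596.17096117 208.10270552] [2.03447053e-01 9.79085949e-01 5.76824085e-06 2.01294241e-05]
```

View pics/side0.png

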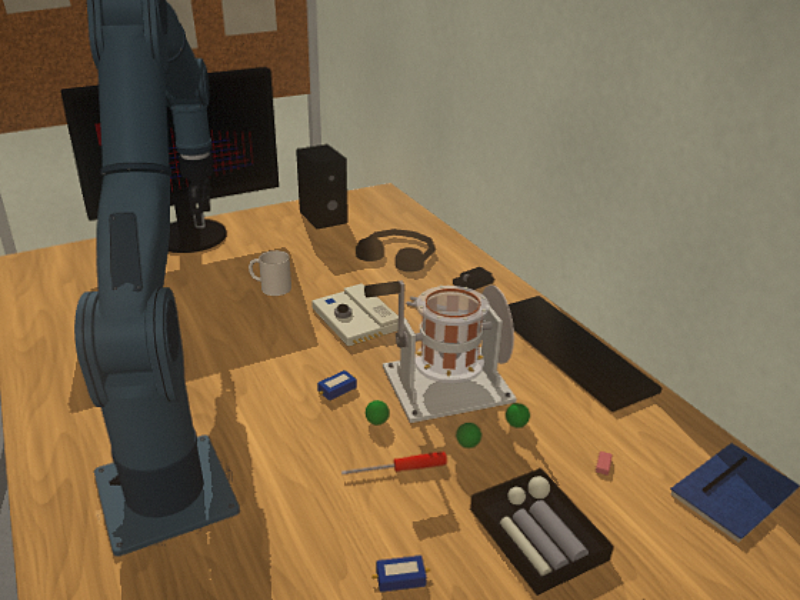

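View pics/top0.png

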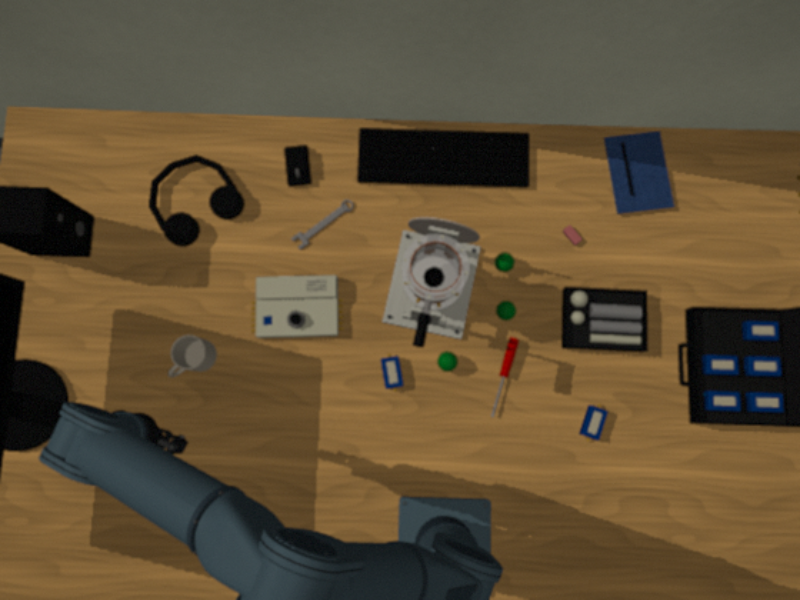

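The side view shows the lever's grip at (267,203) with the steel arm at (278,198), the recorder button at (238,216) and three green look-alike balls at (263,287), (326,304) and (365,289). In the top view the black ball is inside the vessel at (303,194) and the grip is at (295,230).

Candidates:
- **Grip:** (295,230) in the top view. The screwdriver at (353,265) and the module at (276,257) could be mistaken for it.
- **Button:** (208,225). The recorder's blue square at (187,224) could be mistaken for it.
- **Ball:** the black one in the vessel, not the green ones.

Next I fit the stand and the grip.

```bash
cat > fit.py <<'E'
from h import *
def cloud(n):
    im,d=ctrl.grab_frame(n); c=cam(n); K,D,Rm,t=c
    v,u=np.mgrid[:420,:560]; p=cv2.undistortPoints(np.stack([u,v],-1).reshape(-1,1,2).astype(float),K,D).reshape(-1,2)
    P=(np.c_[p,np.ones(len(p))]*d.reshape(-1,1)-t)@Rm; P[d.ravel()==0]=np.nan
    return im,P.reshape(420,560,3),c
E
python3 - <<'E'
from fit import *
out=[]
for n in("top","side"):
    im,P,c=cloud(n); x,y,z=P[...,0],P[...,1],P[...,2]
    m=(z>6)&(z<20)&(np.hypot(x-620,y-37)<190)
    r=cv2.minAreaRect(P[m][:,:2].astype(np.float32)); print(n,"plate",r)
    g=(z>248)&(z<300)&(abs(x-485)<70)&(abs(y-70)<60); dark=im.max(2)<60
    G=P[g&dark]; print("grip n",len(G),"mean",G.mean(0).round(1),"med",np.median(G,0).round(1),"min",G.min(0).round(),"max",G.max(0).round())
    A=P[g&~dark];print("bright",len(A),np.median(A,0).round(1))
    (cx,cy),s,a=cv2.minAreaRect(G[:,:2].astype(np.float32));print(cx,cy,s,a)
    for q in("recorder","record_top"):
        for s in ctrl.silhouettes(n,q)[:2]:
            S=P[s["pixels"]]; print(q,round(s["p"],2),np.round(s["extent"]),len(S),np.nanmedian(S,0).round(1),np.nanmax(S,0).round(),np.nanmin(S,0).round())
    b=(abs(x-513)<45)&(abs(y-370)<45)&(z>40); B=P[b]; print("btn hi",len(B),B.mean(0).round(1),B.max(0).round(),cv2.minEnclosingCircle(B[B[:,2]>45][:,:2].astype(np.float32)) if (B[:,2]>45).any() else 0)
    cr=im[170:270,180:340] if n=="top" else im[170:270,200:360]; out.append(cv2.resize(cr,(800,500))[:, :, ::-1])
cv2.imwrite("pics/crop1.png",cv2.resize(np.hstack(out),(800,250)) if 0 else cv2.resize(np.vstack(out),(480,600)))
E
```

```text
top plate ((619.5489501953125, 37.57868957519531), (366.0184631347656, 368.8035888671875), 19.51080894470215)
grip n 170 mean [477.5  72.4 275.3] med [477.8  72.4 275.5] min [443.  55. 265.] max [511.  86. 282.]
bright 40 [509.6  65.6 271.4]
476.61962890625 72.66304779052734 (23.65220832824707, 66.92948150634766) 77.44906616210938
recorder 0.68 [207. 214.  60.  48.] 2472 [553.8 371.1  29.7] [635. 481.  58.] [478. 264.  -5.]
recorder 0.62 [416. 297.  18.  23.] 257 [ 292.  -350.6   23.9] [ 327. -322.   33.] [ 255. -379.    8.]
record_top 0.6 [207. 224.   8.   8.] 28 [521.7 369.1  49.7] [531. 379.  58.] [513. 361.  43.]
btn hi 77 [522.7 369.4  46.1] [542. 388.  58.] ((518.5037841796875, 365.7186279296875), 17.943147659301758)
side plate ((621.9561157226562, 37.47264099121094), (277.98272705078125, 288.9599304199219), 60.26831817626953)
grip n 78 mean [458.2  69.6 269.2] med [452.2  69.2 270.2] min [440.  55. 257.] max [507.  86. 278.]
bright 169 [488.   62.4 270.1]
473.24871826171875 65.12617492675781 (26.377391815185547, 67.33578491210938) 75.3724136352539
recorder 0.57 [249. 220.  59.  41.] 1508 [551.8 345.4  27.1] [632. 473. 259.] [441.  72.  -5.]
recorder 0.24 [311. 247. 105.  96.] 7052 [606.8  10.2 104.7] [970. 514. 279.] [440. -80.  -6.]
record_top 0.51 [241. 215.   7.   5.] 26 [520.7 366.2  47.6] [529. 379.  51.] [510. 358.  40.]
record_top 0.36 [290. 324.  48.  13.] 326 [ 441.7 -156.5   20.4] [ 492. -131.   30.] [ 377. -179.    4.]
btn hi 43 [518.7 366.7  45.9] [535. 383.  51.] ((518.8250122070312, 369.3379821777344), 13.50289249420166)
```

View pics/crop1.png

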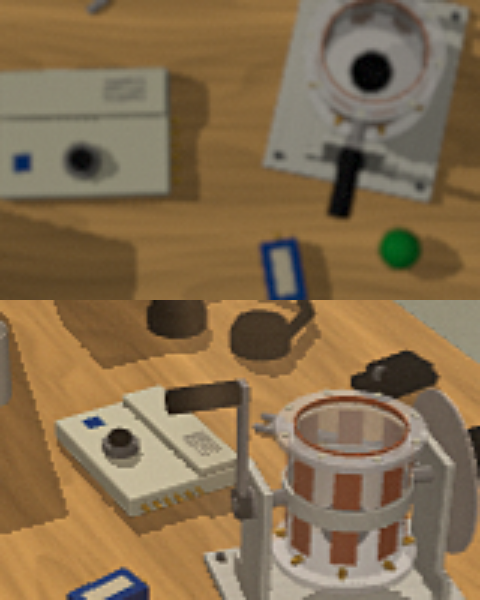

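The crop confirms both choices: the black bar on the steel arm is the grip, and the black cap in the grey housing is the button, at top-view pixel about (207,224). The near plate corners are at about (268,226) and (324,238).

Run:
```python
from fit import *
c=cam("top")
for p in((267.7,225.7),(324.3,237.7),(281.4,161.7),(336,170),(303.5,194)): print(wz(c,p,12).round(1))
im,P,c=cloud("top")
# plate: flat points near z 12, grey (low saturation)
hsv=cv2.cvtColor(im,cv2.COLOR_RGB2HSV); m=(abs(P[...,2]-12)<12)&(np.hypot(P[...,0]-620,P[...,1]-37)<175)&(hsv[...,1]<50)&(hsv[...,2]>60)
m=cv2.morphologyEx(m.astype(np.uint8),cv2.MORPH_OPEN,np.ones((3,3)))
Q=np.array([wz(c,(u,v),12)[:2] for v,u in np.argwhere(m)]); print(cv2.minAreaRect(Q.astype(np.float32)))
print(ctrl.get_obs()["time_s"])
```

```text
[521.5 161.1  12. ]
[484.9 -39.2  12. ]
[755.3 119.7  12. ]
[730.6 -77.6  12. ]
[639.1  37.4  12. ]
((623.5550537109375, 42.4381103515625), (197.39097595214844, 239.2819366455078), 79.37199401855469)
1.65
```

```bash
python3 -m creep '[{"x":-0.024,"y":-0.023,"z":-0.019},{"x":-0.026,"y":-0.025,"z":-0.019},{"x":-0.026,"y":-0.025,"z":-0.019},{"x":-0.026,"y":-0.025,"z":-0.019},{"x":-0.026,"y":-0.025,"z":-0.019},{"x":-0.026,"y":-0.025,"z":-0.019},{"x":-0.026,"y":-0.025,"z":-0.019},{"x":-0.026,"y":-0.025,"z":-0.019}]' 0
```

```text
invalid input at $[0]: expected keys x, y, z, rx, ry, rz
```

```bash
python3 -m creep '[{"x":-0.024,"y":-0.023,"z":-0.019,"rx":0,"ry":0,"rz":0},{"x":-0.026,"y":-0.025,"z":-0.019,"rx":0,"ry":0,"rz":0},{"x":-0.026,"y":-0.025,"z":-0.019,"rx":0,"ry":0,"rz":0},{"x":-0.026,"y":-0.025,"z":-0.019,"rx":0,"ry":0,"rz":0},{"x":-0.026,"y":-0.025,"z":-0.019,"rx":0,"ry":0,"rz":0},{"x":-0.026,"y":-0.025,"z":-0.019,"rx":0,"ry":0,"rz":0},{"x":-0.026,"y":-0.025,"z":-0.019,"rx":0,"ry":0,"rz":0},{"x":-0.026,"y":-0.025,"z":-0.019,"rx":0,"ry":0,"rz":0}]' 0
cat >> h.py <<'E'
def to(P,yaw_y=79.,tilt=0.):
    "shift in tool axes (m) to world P (mm), and turn (rotvec, tool axes) to tool y at yaw_y deg, leaning with the lever by tilt"
    o=ctrl.get_obs(); T=R.from_quat(o["orientation"]); a=np.radians(yaw_y)
    y=np.array([np.cos(a),np.sin(a),0]); z=np.array([0,0,-1.]); x=np.cross(y,z)
    G=R.from_matrix(np.c_[x,y,z]); G=R.from_rotvec(-tilt*np.array([np.sin(a),-np.cos(a),0]))*G
    print("t",o["time_s"],"tcp",np.round(o["tool_pos"],1),"F",np.round(o["ft_force"],1),"w",round(o["width"],1))
    print("shift m",(T.inv().apply(np.array(P)-o["tool_pos"])/1000).round(4),"turn",(T.inv()*G).as_rotvec().round(4))
E
python3 -c "
from h import *
to([477,71,355])"
```

```text
time_s: 2.32
tool_pos: [369.4, 330.7, 361.2]
orientation: [0.203, 0.979, 0.0, 0.0]
ft_force: [0.5, 0.3, 0.7]
width: 85.3
gripper_force: 0.0
t 2.3167 tcp [369.4 330.7 361.2] F [0.5 0.3 0.7] w 85.3
shift m [-0.2022 -0.1953  0.0061] turn [ 6.000e-04  1.000e-04 -2.178e-01]
```

```bash
python3 -m creep '[{"x":-0.027,"y":-0.026,"z":0.001,"rx":0,"ry":0,"rz":0},{"x":-0.027,"y":-0.026,"z":0.001,"rx":0,"ry":0,"rz":0},{"x":-0.027,"y":-0.026,"z":0.001,"rx":0,"ry":0,"rz":0},{"x":-0.027,"y":-0.026,"z":0.001,"rx":0,"ry":0,"rz":0},{"x":-0.027,"y":-0.026,"z":0.001,"rx":0,"ry":0,"rz":0},{"x":-0.027,"y":-0.026,"z":0.001,"rx":0,"ry":0,"rz":0},{"x":-0.027,"y":-0.026,"z":0,"rx":0,"ry":0,"rz":-0.11},{"x":0,"y":0,"z":0,"rx":0,"ry":0,"rz":-0.108}]' 0
python3 - <<'E'
from h import *
to([477,71,245])
im,d=ctrl.grab_frame("wrist"); c=cam("wrist")
for q in("grip","lever_arm"):
    for r in ctrl.spot_point("wrist",q)[:2]:
        p=r["point"];print(q,round(r["p"],2),np.round(p),wz(c,p,265 if q=="grip" else 275).round(1))
cv2.imwrite("pics/wrist1.png",im[:,:,::-1])
E
```

```text
time_s: 2.98
tool_pos: [471.1, 84.8, 354.6]
orientation: [0.102, 0.995, -0.001, 0.001]
ft_force: [-0.8, -0.5, -0.5]
width: 84.9
gripper_force: 0.0
t 2.9833 tcp [471.1  84.8 354.6] F [-0.8 -0.5 -0.5] w 84.9
shift m [-0.0083 -0.0121  0.1096] turn [-0.0021  0.0025 -0.0129]
grip 0.58 [271. 215.] [474.9  72.7 265. ]
lever_arm 0.64 [281. 288.] [542.9  68.5 275. ]
lever_arm 0.6 [274. 260.] [513.9  68.2 275. ]
```

View pics/wrist1.png

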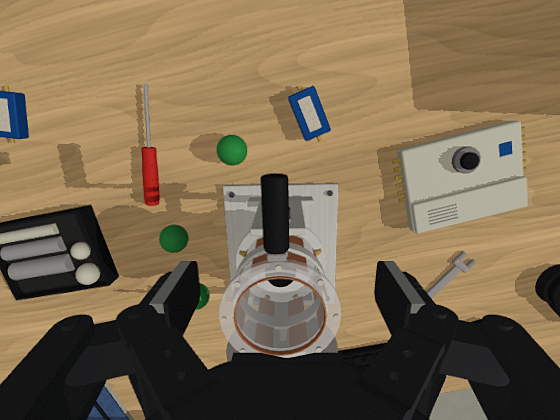

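The wrist view shows the grip bar at (275,214), nearly centred between the fingers, with the arm's far end at (275,252). The green balls and the screwdriver are well away from it. I will descend and grasp.

```bash
python3 -m creep '[{"x":-0.007,"y":-0.011,"z":0,"rx":0,"ry":0,"rz":-0.013},{"x":0,"y":0,"z":0.02,"rx":0,"ry":0,"rz":0},{"x":0,"y":0,"z":0.03,"rx":0,"ry":0,"rz":0},{"x":0,"y":0,"z":0.03,"rx":0,"ry":0,"rz":0},{"x":0,"y":0,"z":0.02,"rx":0,"ry":0,"rz":0},{"x":0,"y":0,"z":0.011,"rx":0,"ry":0,"rz":0},{"x":0,"y":0,"z":0,"rx":0,"ry":0,"rz":0}]' 0
python3 -c "
from h import *
to([476,72,243])"
```

```text
time_s: 3.72
tool_pos: [471.4, 81.8, 240.6]
orientation: [0.093, 0.996, -0.001, -0.002]
ft_force: [-0.6, -0.5, 0.4]
width: 85.1
gripper_force: 0.0
t 3.7167 tcp [471.4  81.8 240.6] F [-0.6 -0.5  0.4] w 85.1
shift m [-0.0063 -0.0088 -0.0024] turn [-0.002  -0.0046  0.0059]
```

```bash
python3 -m creep '[{"x":-0.003,"y":-0.004,"z":-0.001,"rx":0,"ry":0,"rz":0},{"x":-0.003,"y":-0.004,"z":-0.001,"rx":0,"ry":0,"rz":0},{"x":0,"y":0,"z":0,"rx":0,"ry":0,"rz":0}]' 0
python3 -c "
from h import *
to([476,72,243])"
```

```text
time_s: 3.97
tool_pos: [479.6, 70.8, 246.6]
orientation: [0.094, 0.996, 0.0, 0.001]
ft_force: [-0.0, -0.9, -0.0]
width: 85.5
gripper_force: 0.0
t 3.9667 tcp [479.6  70.8 246.6] F [-0.  -0.9 -0. ] w 85.5
shift m [0.0038 0.0005 0.0036] turn [0.0009 0.0028 0.0043]
```

```bash
python3 -m creep '[{"x":0.002,"y":0,"z":0.002,"rx":0,"ry":0,"rz":0},{"x":0,"y":0,"z":0,"rx":0,"ry":0,"rz":0},{"x":0,"y":0,"z":0,"rx":0,"ry":0,"rz":0},{"x":0,"y":0,"z":0,"rx":0,"ry":0,"rz":0},{"x":0,"y":0,"z":0,"rx":0,"ry":0,"rz":0},{"x":0,"y":0,"z":0,"rx":0,"ry":0,"rz":0},{"x":0,"y":0,"z":0,"rx":0,"ry":0,"rz":0}]' 1 40
python3 -c "
from h import *
to([476,72,243])"
```

```text
time_s: 4.55
tool_pos: [476.2, 72.2, 243.6]
orientation: [0.093, 0.996, 0.0, 0.0]
ft_force: [-2.8, 0.5, 5.8]
width: 21.1
gripper_force: 39.1
t 4.55 tcp [476.2  72.2 243.6] F [-2.8  0.5  5.8] w 21.1
shift m [ 0.0002 -0.0002  0.0006] turn [0.0007 0.0001 0.0062]
```

```bash
python3 -m creep '[{"x":0,"y":0.0052,"z":0.0002,"rx":0.05,"ry":0,"rz":0},{"x":0,"y":0.0062,"z":0.0002,"rx":0.06,"ry":0,"rz":0},{"x":0,"y":0.0062,"z":0.0002,"rx":0.06,"ry":0,"rz":0},{"x":0,"y":0.0062,"z":0.0002,"rx":0.06,"ry":0,"rz":0},{"x":0,"y":0.0062,"z":0.0002,"rx":0.06,"ry":0,"rz":0},{"x":0,"y":0.0062,"z":0.0002,"rx":0.06,"ry":0,"rz":0},{"x":0,"y":0.0062,"z":0.0002,"rx":0.06,"ry":0,"rz":0},{"x":0,"y":0.0062,"z":0.0002,"rx":0.06,"ry":0,"rz":0}]' 1 40
python3 -m creep '[{"x":0,"y":0.003,"z":0.0001,"rx":0.03,"ry":0,"rz":0},{"x":0,"y":0,"z":0,"rx":0,"ry":0,"rz":0},{"x":0,"y":0,"z":0,"rx":0,"ry":0,"rz":0}]' 1 40
cat > tilt.py <<'E'
from fit import *
o=ctrl.get_obs(); T=R.from_quat(o["orientation"]); print("t",o["time_s"],np.round(o["tool_pos"],1),"F",np.round(o["ft_force"],1),"w",round(o["width"],1),"lean",round(float(np.arctan2(np.linalg.norm(T.as_matrix()[:2,2]),-T.as_matrix()[2,2])),3))
g=o["tool_pos"]-19*T.as_matrix()[:,2]; print("grasp pt",g.round(1))
for n in("side","top"):
    im,P,c=cloud(n)
    a=np.radians(-10.8); X=np.array([np.cos(a),np.sin(a),0]); Y=np.array([-np.sin(a),np.cos(a),0]); C=np.array([623.5,42.4,0])
    L=np.stack([(P-C)@X,(P-C)@Y,P[...,2]],-1)
    r=L[(np.abs(L[...,0])<82)&(np.abs(L[...,1])<120)&(L[...,2]>165)&(L[...,2]<270)]
    # robust plane of the upper flange
    b=None
    for _ in range(3000):
        s=r[np.random.choice(len(r),3,0)]; nn=np.cross(s[1]-s[0],s[2]-s[0]); k=np.linalg.norm(nn)
        if k<500: continue
        nn/=k*np.sign(nn[2]) if nn[2] else k
        if abs(nn[0])>.12 or nn[2]<.6: continue
        i=np.abs((r-s[0])@nn)<3
        if b is None or i.sum()>b.sum(): b=i
    q=r[b]; nn=np.linalg.svd(q-q.mean(0))[2][2]; nn*=np.sign(nn[2]); print(n,len(r),b.sum(),"normal",nn.round(3),"tilt",round(float(np.arctan2(nn[1],nn[2])),3),"centre",q.mean(0).round(),"off pivot",round(float((q.mean(0)-[0,0,140])@nn),1))
    cv2.imwrite("pics/tilt_%s_%d.png"%(n,int(o["time_s"]*100)),cv2.resize(im[130:290,210:400] if n=="side" else im[140:260,180:360],(760,600))[:,:,::-1])
E
python3 tilt.py
```

```text
time_s: 5.22
tool_pos: [484.8, 117.1, 232.3]
orientation: [0.091, 0.968, -0.234, -0.022]
ft_force: [-2.2, -3.9, 2.3]
width: 21.0
gripper_force: 39.0
time_s: 5.47
tool_pos: [485.7, 121.9, 229.6]
orientation: [0.089, 0.965, -0.245, -0.023]
ft_force: [1.4, 4.0, -1.5]
width: 21.2
gripper_force: 39.1
t 5.4667 [485.7 121.9 229.6] F [ 1.4  4.  -1.5] w 21.2 lean 0.497
grasp pt [487.4 130.9 246.3]
side 1122 297 normal [-0.099 -0.778  0.62 ] tilt -0.898 centre [ -7. -36. 195.] off pivot 63.3
top 1085 565 normal [0.004 0.494 0.869] tilt 0.517 centre [ -2.  31. 204.] off pivot 70.6
```

```bash
python3 -m creep '[{"x":0,"y":0,"z":0,"rx":0,"ry":0,"rz":0},{"x":0,"y":0,"z":0,"rx":0,"ry":0,"rz":0},{"x":0,"y":0,"z":0,"rx":0,"ry":0,"rz":0},{"x":0,"y":0,"z":0,"rx":0,"ry":0,"rz":0},{"x":0,"y":0,"z":0,"rx":0,"ry":0,"rz":0},{"x":0,"y":0,"z":0,"rx":0,"ry":0,"rz":0}]' 0
python3 -m creep '[{"x":0,"y":0,"z":-0.01,"rx":0,"ry":0,"rz":0},{"x":0,"y":0,"z":-0.02,"rx":0,"ry":0,"rz":0},{"x":0,"y":0,"z":-0.03,"rx":0,"ry":0,"rz":0},{"x":0,"y":0,"z":-0.03,"rx":0,"ry":0,"rz":0},{"x":0,"y":0,"z":-0.02,"rx":0,"ry":0,"rz":0},{"x":0,"y":0,"z":0,"rx":0,"ry":0,"rz":0}]' 0
python3 tilt.py
python3 - <<'E'
from h import *
for n in("top","wrist"):
    im,d=ctrl.grab_frame(n); c=cam(n)
    for q in("record_top","ball_center","grip"):
        for r in ctrl.spot_point(n,q)[:3]:
            p=r["point"];print(n,q,round(r["p"],2),np.round(p),wz(c,p,{"r":46,"b":100,"g":248}[q[0]]).round(1))
to([519,368,120])
E
```

```text
time_s: 6.07
tool_pos: [485.3, 120.2, 230.4]
orientation: [0.09, 0.965, -0.246, -0.023]
ft_force: [-0.7, -0.0, 0.1]
width: 85.5
gripper_force: 0.0
time_s: 6.57
tool_pos: [496.8, 175.7, 330.6]
orientation: [0.089, 0.966, -0.244, -0.02]
ft_force: [-0.3, 0.8, -0.5]
width: 85.6
gripper_force: 0.0
t 6.5667 [496.8 175.7 330.6] F [-0.3  0.8 -0.5] w 85.6 lean 0.494
grasp pt [498.4 184.6 347.3]
side 1135 281 normal [-0.038 -0.766  0.642] tilt -0.873 centre [ -5. -37. 193.] off pivot 62.3
top 1087 539 normal [0.003 0.492 0.87 ] tilt 0.515 centre [  0.  30. 204.] off pivot 70.0
top record_top 0.66 [310. 197.] [622.6  17.1  46. ]
top record_top 0.36 [208. 216.] [545.9 367.9  46. ]
top ball_center 0.7 [312. 252.] [427.    7.7 100. ]
top ball_center 0.56 [353. 184.] [ 659.9 -124.8  100. ]
top ball_center 0.51 [300. 194.] [619.7  54.9 100. ]
top grip 0.86 [274. 226.] [492.9 135.1 248. ]
wrist record_top 0.47 [166. 212.] [ 532.2 -301.4   46. ]
wrist ball_center 0.68 [278. 141.] [425.6  43.4 100. ]
wrist ball_center 0.67 [230. 220.] [538.6 -74.1 100. ]
wrist ball_center 0.49 [242. 278.] [644.5 -73.4 100. ]
t 7.0667 tcp [494.8 171.9 326.5] F [ 0.4 -0.3 -0.3] w 85.4
shift m [0.0125 0.2721 0.0865] turn [-0.5007  0.0008  0.0056]
```

```bash
ls pics
```

```text
crop1.png
side0.png
tilt_side_546.png
tilt_side_656.png
tilt_top_546.png
tilt_top_656.png
top0.png
wrist1.png
```

View pics/tilt_top_656.png

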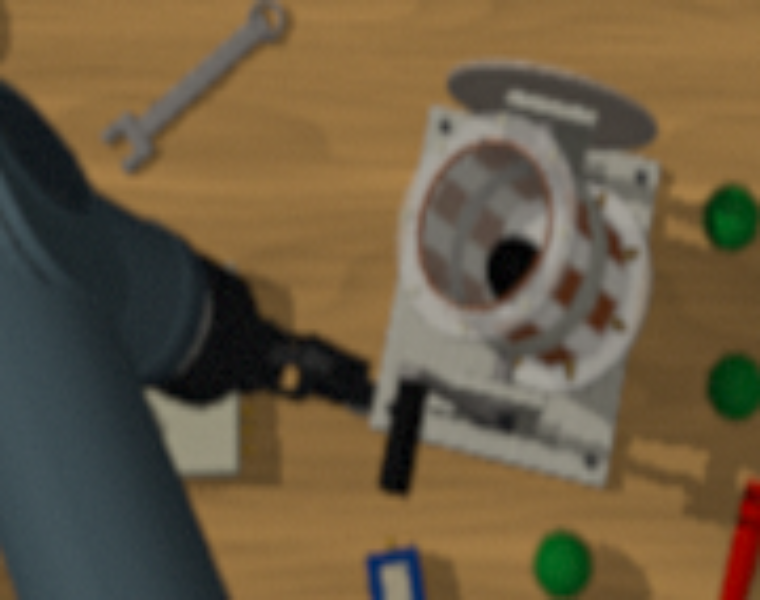

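The tilted top view has the black ball at crop (515,265), i.e. pixel (302,193). That is where a ball against the low wall should project, and the lever is free. On to the button.

```bash
python3 -m creep '[{"x":0.002,"y":0.02,"z":0,"rx":0,"ry":0,"rz":0},{"x":0.002,"y":0.035,"z":0,"rx":0,"ry":0,"rz":0},{"x":0.002,"y":0.035,"z":0,"rx":0,"ry":0,"rz":0},{"x":0.002,"y":0.035,"z":0,"rx":-0.1,"ry":0,"rz":0},{"x":0,"y":0.03,"z":0,"rx":-0.1,"ry":0,"rz":0},{"x":0,"y":0.03,"z":0,"rx":-0.1,"ry":0,"rz":0},{"x":0,"y":0.02,"z":0,"rx":-0.1,"ry":0,"rz":0},{"x":0,"y":0,"z":0,"rx":-0.1,"ry":0,"rz":0}]' 1
python3 - <<'E'
from h import *
to([519,368,120])
im,d=ctrl.grab_frame("wrist"); c=cam("wrist")
for q in("record_top","recorder"):
    for r in ctrl.spot_point("wrist",q)[:3]:
        p=r["point"];print(q,round(r["p"],2),np.round(p),wz(c,p,46 if q=="record_top" else 0).round(1), d[int(p[1]),int(p[0])])
cv2.imwrite("pics/wrist2.png",im[:,:,::-1])
E
```

```text
time_s: 7.73
tool_pos: [520.6, 361.4, 241.2]
orientation: [0.09, 0.996, 0.003, -0.0]
ft_force: [-0.8, 0.8, -0.4]
width: 0.5
gripper_force: 0.0
t 7.7333 tcp [520.6 361.4 241.2] F [-0.8  0.8 -0.4] w 0.5
shift m [0.0026 0.0055 0.1212] turn [ 0.0061 -0.0008  0.0111]
record_top 0.65 [293. 181.] [523.  361.7  46. ] 364.0018
record_top 0.64 [ 99. 119.] [407.2 153.   46. ] 365.71463
recorder 0.94 [300. 199.] [559.4 365.6   0. ] 392.81107
```

View pics/wrist2.png

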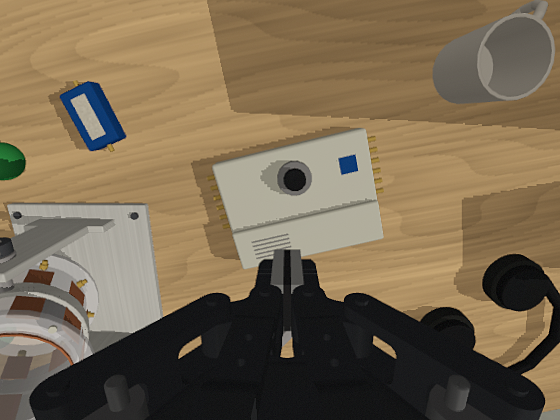

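The button cap is at (294,180), which works out to about (522,362), right under the tip. Pressing straight down.

```bash
python3 -m creep '[{"x":0,"y":0.001,"z":0.02,"rx":0,"ry":0,"rz":0},{"x":0,"y":0.001,"z":0.035,"rx":0,"ry":0,"rz":0},{"x":0,"y":0,"z":0.035,"rx":0,"ry":0,"rz":0},{"x":0,"y":0,"z":0.035,"rx":0,"ry":0,"rz":0},{"x":0,"y":0,"z":0.035,"rx":0,"ry":0,"rz":0},{"x":0,"y":0,"z":0.01,"rx":0,"ry":0,"rz":0},{"x":0,"y":0,"z":0,"rx":0,"ry":0,"rz":0}]' 1
python3 - <<'E'
from h import *
to([521,363,50])
im,d=ctrl.grab_frame("side")
cv2.imwrite("pics/side2.png",cv2.resize(im[160:270,190:350],(800,550))[:,:,::-1])
E
```

```text
time_s: 8.47
tool_pos: [519.5, 357.5, 69.2]
orientation: [0.092, 0.996, -0.003, -0.002]
ft_force: [-0.2, -0.4, 0.8]
width: 0.1
gripper_force: 0.0
t 8.4667 tcp [519.5 357.5  69.2] F [-0.2 -0.4  0.8] w 0.1
shift m [-0.0005  0.0058  0.0192] turn [-0.0057 -0.0044  0.0074]
```

View pics/side2.png

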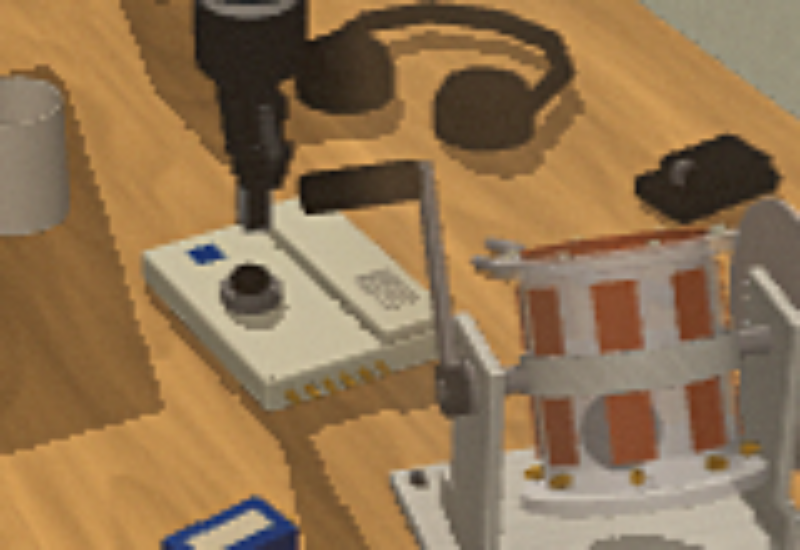

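The tip is above the cap (tip at crop (255,228), cap at (250,275)). Before pressing I check the cap position by projection.

Run:
```python
from h import *
c=cam("side"); print(proj(c,[[521,363,48],[520,368,48],[519.5,357.5,69]]).round(1), "cap seen 240,215, tip seen 241,205.5")
print(wz(c,(240,214.6),48).round(1))
im,d=ctrl.grab_frame("wrist"); c=cam("wrist")
for r in ctrl.silhouettes("wrist","record_top")[:2]: print(round(r["p"],2),np.round(r["extent"]),wz(c,r["extent"][:2],48).round(1))
to([521,363,50])
```

```text
[[240.5 215.3]
 [239.6 214.7]
 [240.6 211. ]] cap seen 240,215, tip seen 241,205.5
[521.5 368.1  48. ]
0.77 [305. 223.  42.  36.] [517.8 372.3  48. ]
t 8.6167 tcp [523.4 359.4  74.5] F [-0.8  0.7  0.2] w -0.0
shift m [0.0031 0.0031 0.0245] turn [0.002  0.0023 0.0064]
```

```bash
python3 -m creep '[{"x":0,"y":0.003,"z":0,"rx":0,"ry":0,"rz":0},{"x":0,"y":0.003,"z":0,"rx":0,"ry":0,"rz":0},{"x":0,"y":0.001,"z":0.005,"rx":0,"ry":0,"rz":0},{"x":0,"y":0,"z":0.005,"rx":0,"ry":0,"rz":0},{"x":0,"y":0,"z":0.004,"rx":0,"ry":0,"rz":0},{"x":0,"y":0,"z":0.004,"rx":0,"ry":0,"rz":0},{"x":0,"y":0,"z":0,"rx":0,"ry":0,"rz":0},{"x":0,"y":0,"z":0,"rx":0,"ry":0,"rz":0}]' 1
```

```text
time_s: 9.28
tool_pos: [522.9, 364.6, 53.9]
orientation: [0.093, 0.996, -0.0, -0.0]
ft_force: [0.4, 1.3, 0.2]
width: -0.1
gripper_force: 0.0
```

```bash
python3 -m creep '[{"x":0,"y":0.001,"z":0.003,"rx":0,"ry":0,"rz":0},{"x":0,"y":0,"z":0.003,"rx":0,"ry":0,"rz":0},{"x":0,"y":0,"z":0.002,"rx":0,"ry":0,"rz":0},{"x":0,"y":0,"z":0,"rx":0,"ry":0,"rz":0}]' 1; python3 -m creep '[{"x":0,"y":0,"z":0.002,"rx":0,"ry":0,"rz":0},{"x":0,"y":0,"z":0.002,"rx":0,"ry":0,"rz":0},{"x":0,"y":0,"z":0,"rx":0,"ry":0,"rz":0}]' 1
```

```text
time_s: 9.62
tool_pos: [523.0, 365.7, 45.8]
orientation: [0.093, 0.996, -0.0, -0.0]
ft_force: [-0.1, 0.1, -0.2]
width: 0.0
gripper_force: 0.0
time_s: 9.87
tool_pos: [523.1, 365.8, 42.0]
orientation: [0.093, 0.996, -0.0, -0.0]
ft_force: [-1.6, -0.4, -0.2]
width: -0.1
gripper_force: 0.0
```

```bash
python3 -m creep '[{"x":0,"y":0,"z":0.002,"rx":0,"ry":0,"rz":0},{"x":0,"y":0,"z":0.002,"rx":0,"ry":0,"rz":0},{"x":0,"y":0,"z":0,"rx":0,"ry":0,"rz":0}]' 1; python3 -m creep '[{"x":0,"y":0,"z":0.002,"rx":0,"ry":0,"rz":0},{"x":0,"y":0,"z":0,"rx":0,"ry":0,"rz":0}]' 1
```

```text
time_s: 10.12
tool_pos: [523.1, 365.8, 37.9]
orientation: [0.093, 0.996, -0.0, -0.0]
ft_force: [-0.3, -0.4, 0.2]
width: -0.3
gripper_force: 0.0
time_s: 10.28
tool_pos: [523.2, 365.9, 36.0]
orientation: [0.093, 0.996, -0.0, -0.0]
ft_force: [0.2, -0.5, 0.5]
width: -0.2
gripper_force: 0.0
```

Run:
```python
from h import *
a,d=ctrl.grab_frame("side"); b,dw=ctrl.grab_frame("wrist"); t,dt=ctrl.grab_frame("top")
cv2.imwrite("pics/press.png",np.hstack([cv2.resize(a[190:240,210:270],(400,333)),cv2.resize(b[150:300,210:390],(400,333))])[:,:,::-1])
for r in ctrl.silhouettes("wrist","record_top")[:2]: print(round(r["p"],2),np.round(r["extent"]),wz(cam("wrist"),r["extent"][:2],40).round(1))
c=cam("wrist"); print(proj(c,[[523,366,36]]),proj(cam("side"),[[523,366,36]]))
```

```text
0.62 [296. 241.  49.  38.] [517.8 372.   40. ]
[[287.44176372 248.15824606]] [[240.71486864 217.69232432]]
```

View pics/press.png

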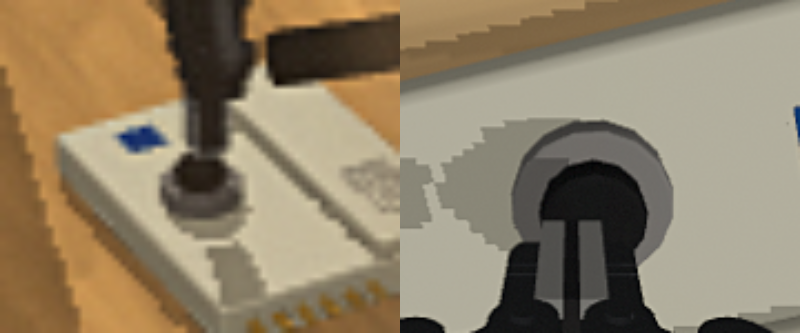

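The wrist crop shows the cap centred at about (297,246) and the tip ending over the cap at (287,249). The tip is on the cap but about 5 mm short in y, and not touching yet. I shift left and keep going down.

```bash
python3 -m creep '[{"x":0,"y":0.003,"z":-0.002,"rx":0,"ry":0,"rz":0},{"x":0.002,"y":0.003,"z":0,"rx":0,"ry":0,"rz":0},{"x":0,"y":0,"z":0.002,"rx":0,"ry":0,"rz":0},{"x":0,"y":0,"z":0.002,"rx":0,"ry":0,"rz":0},{"x":0,"y":0,"z":0,"rx":0,"ry":0,"rz":0}]' 1; python3 -m creep '[{"x":0,"y":0,"z":0.002,"rx":0,"ry":0,"rz":0},{"x":0,"y":0,"z":0,"rx":0,"ry":0,"rz":0}]' 1
```

```text
time_s: 10.9
tool_pos: [522.1, 372.1, 33.8]
orientation: [0.093, 0.996, -0.0, -0.0]
ft_force: [-0.1, 0.5, -0.5]
width: -0.0
gripper_force: 0.0
time_s: 11.07
tool_pos: [522.3, 371.9, 31.9]
orientation: [0.093, 0.996, -0.0, -0.0]
ft_force: [0.3, -0.2, -0.7]
width: 0.3
gripper_force: 0.0
```

Run:
```python
from h import *
a,d=ctrl.grab_frame("side"); b,dw=ctrl.grab_frame("wrist")
cv2.imwrite("pics/press2.png",np.hstack([cv2.resize(a[190:240,210:270],(400,333)),cv2.resize(b[150:300,210:390],(400,333))])[:,:,::-1])
c=cam("wrist"); print("campos",(-c[2].T@c[3]).round(),"fwd",c[2][2].round(2))
for p in((300,230),(300,240),(285,228),(270,230),(330,225),(340,180),(287,255),(287,250),(295,262)): print(p,w(c,p,dw[p[1],p[0]]).round(1),b[p[1],p[0]])
to([522,372,30])
```

```text
campos [448. 386. 198.] fwd [ 0.29 -0.05 -0.96]
(300, 230) [509.8 381.6  37.6] [116 114 110]
(300, 240) [512.  380.8  46.7] [26 25 25]
(285, 228) [506.5 373.6  39.1] [30 28 29]
(270, 230) [506.4 364.9  38.2] [83 80 77]
(330, 225) [514.6 399.7  25.6] [178 175 157]
(340, 180) [488.2 409.4  25.8] [179 175 158]
(287, 255) [510.2 374.   66.1] [20 18 18]
(287, 250) [510.5 373.9  59.8] [17 17 16]
(295, 262) [510.6 377.6  74. ] [82 81 78]
t 11.1667 tcp [522.4 372.   32.2] F [-0.1  0.7 -1.2] w 0.1
shift m [ 0.0004 -0.0001  0.0022] turn [-0.0003 -0.0002  0.0058]
```

View pics/press2.png

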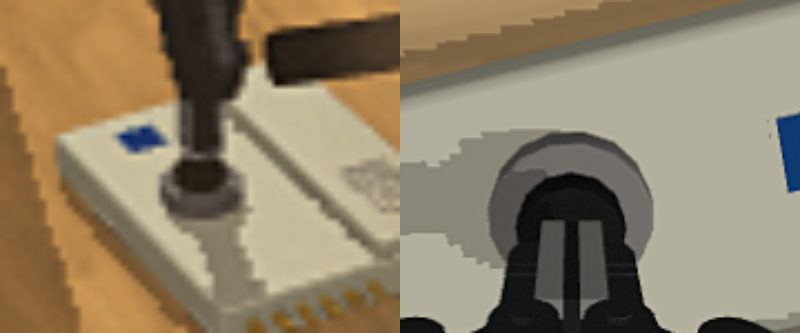

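The press crop shows the finger ends still just above the cap. The depth puts the visible tips about 18 mm higher than the reported TCP, with the cap top at about 46 mm. I keep descending under force feedback.

```bash
S='one'; python3 -m creep '[{"x":0,"y":0,"z":0.002,"rx":0,"ry":0,"rz":0},{"x":0,"y":0,"z":0.001,"rx":0,"ry":0,"rz":0},{"x":0,"y":0,"z":0,"rx":0,"ry":0,"rz":0}]' 1; python3 -m creep '[{"x":0,"y":0,"z":0.002,"rx":0,"ry":0,"rz":0},{"x":0,"y":0,"z":0.001,"rx":0,"ry":0,"rz":0},{"x":0,"y":0,"z":0,"rx":0,"ry":0,"rz":0}]' 1
```

```text
time_s: 11.42
tool_pos: [522.3, 372.1, 29.1]
orientation: [0.093, 0.996, -0.0, -0.0]
ft_force: [-0.4, 0.4, -0.4]
width: 0.2
gripper_force: 0.0
time_s: 11.67
tool_pos: [522.3, 372.1, 26.0]
orientation: [0.093, 0.996, -0.0, -0.0]
ft_force: [-0.4, 0.1, 0.2]
width: 0.0
gripper_force: 0.0
```

```bash
python3 -m creep '[{"x":0,"y":0,"z":0.002,"rx":0,"ry":0,"rz":0},{"x":0,"y":0,"z":0.001,"rx":0,"ry":0,"rz":0},{"x":0,"y":0,"z":0,"rx":0,"ry":0,"rz":0}]' 1
python3 - <<'E'
from h import *
b,d=ctrl.grab_frame("wrist"); c=cam("wrist"); o=ctrl.get_obs(); print(o["tool_pos"],o["ft_force"])
print("campos",(-c[2].T@c[3]).round(),"proj tcp",proj(c,[o["tool_pos"],o["tool_pos"]+[-11,0,0],o["tool_pos"]+[-11,0,18]]).round(1).tolist())
for u in(278,287,296):
  for v in range(215,275,6): print((u,v),w(c,(u,v),d[v,u]).round(1),b[v,u].max())
E
```

```text
time_s: 11.92
tool_pos: [522.7, 372.3, 23.4]
orientation: [0.093, 0.996, 0.0, 0.0]
ft_force: [0.4, -0.2, 2.5]
width: -0.0
gripper_force: 1.1
[522.69316934 372.35775989  23.50214412] [ 0.19833512 -0.76328148  1.84552559]
campos [448. 386. 189.] proj tcp [[287.6, 249.1], [284.1, 232.2], [283.8, 244.6]]
(278, 215) [498.4 371.5  30.6] 56
(278, 221) [500.  371.3  35.8] 114
(278, 227) [502.9 370.8  37.3] 111
(278, 233) [506.2 370.2  37.5] 121
(278, 239) [506.7 370.3  44.6] 10
(278, 245) [509.3 369.8  46.3] 23
(278, 251) [509.6 369.9  53. ] 84
(278, 257) [509.9 370.1  59.1] 81
(278, 263) [509.7 370.3  65.6] 80
(278, 269) [509.5 370.5  71.6] 81
(287, 215) [499.2 376.4  30.7] 57
(287, 221) [500.4 376.2  37.2] 113
(287, 227) [503.2 375.7  38.7] 111
(287, 233) [506.5 375.   38.9] 43
(287, 239) [507.4 374.9  45.1] 18
(287, 245) [510.1 374.3  46.3] 19
(287, 251) [510.5 374.3  52.7] 16
(287, 257) [510.6 374.2  59.2] 18
(287, 263) [510.3 374.3  65.9] 17
(287, 269) [510.6 374.2  70.9] 19
(296, 215) [500.4 381.3  30.1] 91
(296, 221) [501.4 380.9  37.1] 113
(296, 227) [504.8 380.3  37. ] 113
(296, 233) [507.8 379.7  38. ] 117
(296, 239) [508.7 379.4  43.9] 14
(296, 245) [511.2 378.9  45.9] 24
(296, 251) [511.3 378.6  52.9] 81
(296, 257) [511.4 378.4  59.1] 80
(296, 263) [511.1 378.3  65.8] 81
(296, 269) [510.7 378.2  72.1] 81
```

Contact starts at a reported z of about 24 (2.5 N), where the cap top really is at 46. The reported z therefore reads about 22 mm low. Pressing through the travel.

```bash
python3 -m creep '[{"x":0,"y":0,"z":0.002,"rx":0,"ry":0,"rz":0},{"x":0,"y":0,"z":0.001,"rx":0,"ry":0,"rz":0},{"x":0,"y":0,"z":0,"rx":0,"ry":0,"rz":0}]' 1;  python3 -m creep '[{"x":0,"y":0,"z":0.002,"rx":0,"ry":0,"rz":0},{"x":0,"y":0,"z":0.001,"rx":0,"ry":0,"rz":0},{"x":0,"y":0,"z":0,"rx":0,"ry":0,"rz":0},{"x":0,"y":0,"z":0,"rx":0,"ry":0,"rz":0}]' 1
```

```text
time_s: 12.22
tool_pos: [522.8, 372.4, 20.4]
orientation: [0.093, 0.996, 0.0, 0.0]
ft_force: [-0.1, 0.1, 3.5]
width: -0.3
gripper_force: 2.0
time_s: 12.55
tool_pos: [522.8, 372.4, 18.8]
orientation: [0.093, 0.996, 0.0, 0.0]
ft_force: [-3.0, -1.7, 14.6]
width: -0.1
gripper_force: 7.5
```

```bash
python3 -m creep '[{"x":0,"y":0,"z":0,"rx":0,"ry":0,"rz":0},{"x":0,"y":0,"z":0,"rx":0,"ry":0,"rz":0},{"x":0,"y":0,"z":-0.01,"rx":0,"ry":0,"rz":0},{"x":0,"y":0,"z":-0.03,"rx":0,"ry":0,"rz":0},{"x":0,"y":0,"z":-0.038,"rx":0,"ry":0,"rz":0},{"x":0,"y":0,"z":-0.038,"rx":0,"ry":0,"rz":0},{"x":0,"y":0,"z":-0.038,"rx":0,"ry":0,"rz":0},{"x":0,"y":0,"z":-0.038,"rx":0,"ry":0,"rz":0}]' 1
python3 -m creep '[{"x":0,"y":0,"z":-0.038,"rx":0,"ry":0,"rz":0},{"x":0,"y":0,"z":-0.038,"rx":0,"ry":0,"rz":0},{"x":0,"y":0,"z":-0.02,"rx":0,"ry":0,"rz":0},{"x":0,"y":0,"z":-0.01,"rx":0,"ry":0,"rz":0},{"x":0,"y":0,"z":0,"rx":0,"ry":0,"rz":0}]' 0
python3 - <<'E'
from h import *
to([497,175,330],79.,0.51)
E
python3 tilt.py
```

```text
time_s: 13.22
tool_pos: [522.0, 371.8, 210.8]
orientation: [0.093, 0.996, -0.0, -0.0]
ft_force: [0.6, -0.6, -0.5]
width: -0.1
gripper_force: 0.0
time_s: 13.63
tool_pos: [523.3, 372.7, 317.3]
orientation: [0.093, 0.996, 0.001, 0.001]
ft_force: [0.5, -0.6, 0.4]
width: 60.6
gripper_force: 0.0
t 13.6333 tcp [523.3 372.7 317.3] F [ 0.5 -0.6  0.4] w 60.6
shift m [-0.0108 -0.1992 -0.0132] turn [0.5127 0.0037 0.0052]
t 13.6333 [523.3 372.7 317.3] F [ 0.5 -0.6  0.4] w 60.6 lean 0.003
grasp pt [523.2 372.7 336.3]
side 1135 298 normal [ 0.011 -0.798  0.602] tilt -0.925 centre [ -1. -36. 194.] off pivot 61.4
top 1082 538 normal [0.001 0.492 0.871] tilt 0.514 centre [ -0.  30. 205.] off pivot 70.8
```

```bash
python3 -m creep '[{"x":-0.002,"y":-0.025,"z":-0.003,"rx":0,"ry":0,"rz":0},{"x":-0.002,"y":-0.035,"z":-0.003,"rx":0,"ry":0,"rz":0},{"x":-0.002,"y":-0.035,"z":-0.003,"rx":0,"ry":0,"rz":0},{"x":-0.002,"y":-0.035,"z":-0.003,"rx":0,"ry":0,"rz":0},{"x":-0.002,"y":-0.035,"z":-0.003,"rx":0,"ry":0,"rz":0},{"x":-0.001,"y":-0.034,"z":0,"rx":0,"ry":0,"rz":0}]' 0
python3 -m creep '[{"x":0,"y":0,"z":0,"rx":0.07,"ry":0,"rz":0},{"x":0,"y":0,"z":0,"rx":0.11,"ry":0,"rz":0},{"x":0,"y":0,"z":0,"rx":0.11,"ry":0,"rz":0},{"x":0,"y":0,"z":0,"rx":0.11,"ry":0,"rz":0},{"x":0,"y":0,"z":0,"rx":0.11,"ry":0,"rz":0},{"x":0,"y":0,"z":0,"rx":0,"ry":0,"rz":0},{"x":0,"y":0,"z":0,"rx":0,"ry":0,"rz":0}]' 0
python3 - <<'E'
from h import *
to([485.5,121,229.6],79.,0.51)
im,d=ctrl.grab_frame("wrist"); c=cam("wrist")
for r in ctrl.spot_point("wrist","grip")[:2]: print(round(r["p"],2),wz(c,r["point"],248).round(1))
to([485.5,121,229.6],79.,0.51)
E
```

```text
time_s: 14.23
tool_pos: [495.2, 172.4, 328.3]
orientation: [0.093, 0.996, -0.001, -0.001]
ft_force: [-0.4, -0.3, -0.1]
width: 85.3
gripper_force: 0.0
time_s: 14.82
tool_pos: [495.2, 175.7, 326.9]
orientation: [0.088, 0.963, -0.253, -0.025]
ft_force: [0.6, -0.5, -0.1]
width: 85.4
gripper_force: 0.0
t 14.8167 tcp [495.2 175.7 326.9] F [ 0.6 -0.5 -0.1] w 85.4
shift m [-0.0009 -0.0005  0.1121] turn [-0.0041  0.0005  0.0104]
0.69 [487.5 125.2 248. ]
t 14.9167 tcp [496.3 173.4 329.5] F [ 0.2 -0.2  0.2] w 85.3
shift m [0.0008 0.0022 0.1133] turn [-0.0009  0.0014  0.0045]
```

```bash
python3 -m creep '[{"x":0,"y":0,"z":0.015,"rx":0,"ry":0,"rz":0},{"x":0,"y":0,"z":0.03,"rx":0,"ry":0,"rz":0},{"x":0,"y":0,"z":0.03,"rx":0,"ry":0,"rz":0},{"x":0,"y":0,"z":0.03,"rx":0,"ry":0,"rz":0},{"x":0,"y":0,"z":0.012,"rx":0,"ry":0,"rz":0},{"x":0,"y":0,"z":0.006,"rx":0,"ry":0,"rz":0},{"x":0,"y":0,"z":0,"rx":0,"ry":0,"rz":0}]' 0
python3 -c "
from h import *
to([485.5,121,229.6],79.,0.51)"
```

```text
time_s: 15.5
tool_pos: [484.9, 113.6, 223.0]
orientation: [0.091, 0.963, -0.251, -0.024]
ft_force: [0.5, 0.1, 0.2]
width: 85.2
gripper_force: 0.0
t 15.5 tcp [484.9 113.6 223. ] F [0.5 0.1 0.2] w 85.2
shift m [ 0.0008  0.0032 -0.0094] turn [-0.0002  0.001   0.0027]
```

```bash
python3 -m creep '[{"x":0,"y":0.002,"z":0,"rx":0,"ry":0,"rz":0},{"x":0,"y":0,"z":0,"rx":0,"ry":0,"rz":0},{"x":0,"y":0,"z":0,"rx":0,"ry":0,"rz":0},{"x":0,"y":0,"z":0,"rx":0,"ry":0,"rz":0},{"x":0,"y":0,"z":0,"rx":0,"ry":0,"rz":0},{"x":0,"y":0,"z":0,"rx":0,"ry":0,"rz":0},{"x":0,"y":0,"z":0,"rx":0,"ry":0,"rz":0}]' 1 40
python3 -m creep '[{"x":0,"y":-0.0047,"z":0.0002,"rx":-0.05,"ry":0,"rz":0},{"x":0,"y":-0.0056,"z":0.0002,"rx":-0.06,"ry":0,"rz":0},{"x":0,"y":-0.0056,"z":0.0002,"rx":-0.06,"ry":0,"rz":0},{"x":0,"y":-0.0056,"z":0.0002,"rx":-0.06,"ry":0,"rz":0},{"x":0,"y":-0.0056,"z":0.0002,"rx":-0.06,"ry":0,"rz":0},{"x":0,"y":-0.0056,"z":0.0002,"rx":-0.06,"ry":0,"rz":0},{"x":0,"y":-0.0056,"z":0.0002,"rx":-0.06,"ry":0,"rz":0},{"x":0,"y":-0.0056,"z":0.0002,"rx":-0.06,"ry":0,"rz":0}]' 1 40
python3 -m creep '[{"x":0,"y":-0.0038,"z":0.0001,"rx":-0.04,"ry":0,"rz":0},{"x":0,"y":0,"z":0,"rx":0,"ry":0,"rz":0},{"x":0,"y":0,"z":0,"rx":0,"ry":0,"rz":0}]' 1 40
python3 tilt.py
```

```text
time_s: 16.08
tool_pos: [486.0, 117.7, 222.7]
orientation: [0.09, 0.964, -0.251, -0.023]
ft_force: [-0.3, 0.6, 6.2]
width: 22.6
gripper_force: 39.2
time_s: 16.75
tool_pos: [478.4, 77.5, 235.3]
orientation: [0.092, 0.996, -0.017, -0.001]
ft_force: [-5.4, 3.9, 10.0]
width: 22.4
gripper_force: 40.4
time_s: 17.0
tool_pos: [477.2, 71.3, 235.5]
orientation: [0.094, 0.996, 0.001, 0.0]
ft_force: [-7.0, -3.1, 19.1]
width: 22.3
gripper_force: 41.3
t 17.0 [477.2  71.3 235.5] F [-7.  -3.1 19.1] w 22.3 lean 0.001
grasp pt [477.2  71.3 254.5]
side 1353 532 normal [-0.002 -0.002  1.   ] tilt -0.002 centre [ -3. -10. 210.] off pivot 69.8
top 672 373 normal [-0.007 -0.002  1.   ] tilt -0.002 centre [ 23.   3. 211.] off pivot 70.9
```

Both cameras put the tilt at about 0. Let go and retreat.

```bash
python3 -m creep '[{"x":0,"y":0,"z":0,"rx":0,"ry":0,"rz":0},{"x":0,"y":0,"z":0,"rx":0,"ry":0,"rz":0},{"x":0,"y":0,"z":0,"rx":0,"ry":0,"rz":0},{"x":0,"y":0,"z":0,"rx":0,"ry":0,"rz":0},{"x":0,"y":0,"z":0,"rx":0,"ry":0,"rz":0},{"x":0,"y":0,"z":0,"rx":0,"ry":0,"rz":0}]' 0
python3 -m creep '[{"x":0,"y":0,"z":-0.01,"rx":0,"ry":0,"rz":0},{"x":0,"y":0,"z":-0.02,"rx":0,"ry":0,"rz":0},{"x":0,"y":0,"z":-0.03,"rx":0,"ry":0,"rz":0},{"x":0,"y":0,"z":-0.03,"rx":0,"ry":0,"rz":0},{"x":0,"y":0,"z":-0.03,"rx":0,"ry":0,"rz":0},{"x":0,"y":0,"z":0,"rx":0,"ry":0,"rz":0},{"x":0,"y":0,"z":0,"rx":0,"ry":0,"rz":0},{"x":0,"y":0,"z":0,"rx":0,"ry":0,"rz":0}]' 0
python3 tilt.py
```

```text
time_s: 17.6
tool_pos: [477.2, 72.4, 233.4]
orientation: [0.093, 0.996, -0.0, -0.0]
ft_force: [-0.3, -0.7, 0.6]
width: 85.3
gripper_force: 0.0
time_s: 18.27
tool_pos: [476.9, 72.3, 353.4]
orientation: [0.093, 0.996, -0.0, -0.0]
ft_force: [-0.4, 0.4, -0.9]
width: 85.3
gripper_force: 0.0
t 18.2667 [476.9  72.3 353.4] F [-0.4  0.4 -0.9] w 85.3 lean 0.0
grasp pt [476.9  72.3 372.4]
side 1345 523 normal [-0.001  0.004  1.   ] tilt 0.004 centre [ -3. -10. 210.] off pivot 69.8
top 507 299 normal [0.009 0.007 1.   ] tilt 0.007 centre [ 40.   8. 211.] off pivot 71.0
```

The tilt measures 0.005 rad, the lever is released and the arm is clear. Handing in.

```bash
python3 -c "
from bench import ctrl
print(ctrl.hand_in())"
```

```text
the job is handed in; nothing more can be done
None
```

The job is handed in, with no verdict returned: the vessel was tilted to about 0.515 rad (29.5°) with the ball at the low wall and let go, the record button was pressed to its stop (14.6 N), and the vessel was brought back to about 0.005 rad and released with the arm clear, at about 18 s of the 58 s allowed; I did not re-image the ball or the bystanders at the end.

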